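# Pull the dust extractor's filter and hold it against the lamp

### The job

The filter of the grinding-dust extractor is due for a look: lift the flap on top of the filter box by its bar handle and leave it standing open, then draw the filter cassette up out of its guides by its own handle. Hold the cassette upright and still in front of the lit side of the work lamp, about 10 cm from the light panel, square to it and centred on it, so that its clogging can be judged against the light. Finish while holding it there, touching nothing else with it, and do not knock the lamp or shift the other things on the bench.

Things in the scene. Friction and masses are not known exactly. Their poses are not given: they have to be found in the camera images.
- filter_box: Grey sheet-metal filter box, fixed: 160 (x) x 190 (y) x 155 mm high, walls 4, open on top under the flap. Origin: on the bench below the hinge line, mid-width; the box spans its x = -160 (front) to 0; a suction spigot, 60 across at height 70, reaches to x = -200. Blower and motor behind: x 0 to 205, y -65 to 100, up to 160 high. Left or right on the bench, turned up to 0.25 rad.
- flap (a joint): Hinge of the grey sheet flap (164 x 196 x 4 mm, 0.3 kg) over the top of the filter box. 0 = shut, grows as its front edge is lifted up and back, pi/2 = upright, stop at 1.75 rad. Stiff friction hinge (0.5 N m): the flap stays where it is left; lifting takes 3 to 7 N at the handle. May start ajar by up to 0.15.
- flap_hinge (a point): Point on the hinge axis of the flap, mid-width, 155 mm above the bench at the back edge of the filter box; the axis is the box's y. Axes as those of filter_box.
- flap_handle (a point): Centre of the flap's handle: round steel bar 12 mm across along the box's y, 90 between its two posts (10 thick). In the flap's frame (origin flap_hinge, turning with the flap) it is at x -145, z +40 mm; the sheet's top face is at z +4, so 30 mm are clear below the bar; the flap's front edge is 17 mm in front of it.
- cassette: Filter cassette under the flap: aluminium frame 20 (x) x 150 (y) x 90 (z) mm with pleated paper, a handle on top; 0.2 to 0.4 kg. Origin: centre of its underside; its large faces look along its x. It stands at filter_box x -80, y 0, 20 mm above the bench, in two upright guide channels (2 mm play, top at 112 mm) and must rise 137 mm to clear the rim.
- cassette_handle (a point): Centre of the cassette's handle: flat-sided bar 10 (x) x 80 (y) x 14 (z) mm on two posts at y = +-36; 116 mm above the underside, 19 mm free between bar and frame. Seated, it is 136 mm above the bench, 19 mm below the box's rim, with about 70 mm free in front and behind. Axes as the cassette's.
- cassette_center (a point): Centre of the cassette's filter frame, 45 mm above its underside and 71 mm below the handle's centre. Axes as the cassette's.
- lamp: LED work lamp, fixed to the bench: black panel housing 165 (y) x 115 (z) x 30 (x) mm between the arms of a dark steel U-bracket, 212 mm high in all, 180 wide. Origin: on the bench below the panel; its -x is the side where the light comes out. It stands on the other side of the bench from the filter box, turned by up to 0.35 rad.
- lamp_panel (a point): Centre of the lamp's white light panel (140 wide x 90 high), 155 mm above the bench, 17 mm before the lamp's origin. Axes as the lamp's: -x points away from the panel, out into the light.
- hammer: Bystander: hammer with wooden handle lying between filter box and lamp, 260 mm long, 26 mm high, head towards the robot. Origin under its middle.
- tin: Bystander: tin 54 mm across, 70 mm high, standing between filter box and lamp. Origin: centre of its underside.
- wrench: Bystander: open-ended wrench lying on the left side of the bench. Origin under its middle.
- oil_bottle: Bystander: bottle 60 mm across, 190 mm high, on the left side of the bench. Origin: centre of its underside.
- spray_can: Bystander: can 56 mm across, 170 mm high, on the left side of the bench. Origin: centre of its underside.
- flat_bar: Bystander: flat steel offcut 160 x 35 x 8 mm lying on the right side of the bench. Origin: centre of its underside.
- tongs: Bystander: blacksmith's tongs, 300 mm long, 18 mm high, lying on the right side of the bench. Origin at the tip of the jaws.
Not all that is in view belongs to the job. What is shaped like the lamp but green or red is not meant.

How it is judged:
By the outcome, as a careful person would: the job done as asked, in the order asked, and still so for the second after the job is handed in, while the arm keeps its last pose, push and grip.
It also fails if it takes over 54 s, if anything falls off the work surface, if the arm or the gripper's body presses on something with over 40 N, if the wrist force passes 120 N, or if a joint passes its speed limit or range.

### The arm

A 6-joint arm with a two-finger parallel gripper is mounted at the origin on the work surface. World frame = base frame: x ahead of the robot, y to its left, z up, the work surface at z = 0. Lengths are in m, angles in rad, forces in N, time in s.
With the tool pointing down it reaches from about 0.4 to 0.925 m from the base axis. Payload 12.5 kg.
Tool frame: the origin (TCP) lies between the finger pads; the fingertips stand 17 mm ahead of it and the grasp point (between the pads) lies 2 mm behind it; z points along the fingers, y is the line along which they close (so a half turn about z gives the same grasp; the last joint's range is limited). The gripper opens to 95 mm and grips with 3 to 60 N. Pads are 20 mm wide; open, the fingers measure 119 mm over their backs; the gripper's body (75 mm by 180 mm) begins 59 mm behind the grasp point.
Start: joints at [-1.309, 0.491, 1.559, -0, 1.092, -0.106], TCP at [0.225, -0.583, 0.207] pointing down, gripper open.
Joint ranges: [-3.1, 3.1], [-0.84, 2.19], [0.05, 2.79], [-1.13, 4.28], [0.06, 2.93], [-2.69, 2.69]. Speed limits (rad/s): [2.22, 2.22, 2.79, 3.14, 3.14, 3.14].

### API

Orientations are given as a unit quaternion [w, x, y, z].
In Python, from bench import bot, cams, ticket, models gives the robot as it stands.
- The arm moves only by the tool step_arm, never from a script. Its argument "motion" is text: rows parted by semicolons, each of 7 numbers parted by spaces: the turn, a rotation vector about the tool's x, y, z in degrees, then the shift along the tool's x, y, z in m, then the finger opening in m, from 0 to 0.0951. A call has 1 to 10 rows; each row is the pose to reach, as a shift and turn from the pose commanded when the call began, along the tool's axes at that moment; what a row does not reach only later rows make up. A row lasts 1/12 s, in which the tool goes at most 41.7 mm and 7.16 degrees, less where a joint would pass 70% of its speed; a pose out of reach is approached as far as the arm can. A call with a gripper value outside its range is refused whole. The fingers move at their own pace and stop on an object; "force" is the grip in N (left out, the last holds). Time passes only in rows, so rows that repeat a pose let the fingers close. It gives the time, the measured TCP pose, the force, the opening and the grip force at its end, in the units of the state.
- bot.sense(): the state, without advancing time (a new reading comes with each control period).
- cams.camera(name): name is "side" or "top" or "wrist"; returns a dict with "frame" (480x640x3 uint8, red, green, blue), "range_z" (480x640 float32, m along the optical axis (not along the pixel's ray), 0 where there is no reading), "intrinsics" (3x3 intrinsics, pixels), "D" ([k1, k2, p1, p2, k3] as OpenCV has them; the pictures are not rectified), "world_from_camera" (4x4, takes a point from camera to world coordinates); the wrist camera has in their place "tool_from_camera" (4x4, takes a point from camera to tool coordinates, whose origin is the TCP and whose axes are the flange's). Camera axes: x right, y down, z forward; pixel columns grow to the right and rows downward; lengths in m; the calibration is good to about 2 mm. A picture is of the moment at which its call begins: read the wrist's pose just before it.
- ticket.close_job(): hands the job in; it is judged then, once.
Trained networks look in a picture, given as the dict that the camera call returned (one of the last four; its "shot" number tells which), for a name from the list of things; names that differ only in an ending like _2 or _b are one class to them, and where a whole thing is asked for, a point or a joint stands for the part that bears it (a point fixed in the world has none). Each returns a list of dicts, best first, with "p" (0 to 1); they miss things now and then, are a little off and sometimes report something else, mostly with a low value. They report only what shows in the picture. A call takes as long as a camera call. They do not tell look-alikes from the thing itself.
- models.search_frame(picture, target): "location" ([column, row] in pixels, amid what is visible of it).
- models.landmark_of(picture, target): "location" ([column, row] in pixels: a listed point, or the origin of a listed thing).
The state is a dict: "clock": time; "joints": joint angles; "joint_vel": joint speeds; "tau": joint torques, N m; "position": TCP position; "ee_rot": TCP orientation; "force": force on the tool from outside, world axes, zero at the start; "moment": the same for the moment, N m; "grip_width": finger opening in m; "gripper_force": force on a finger pad.
Only numpy, scipy, OpenCV 4.12 (cv2) and the standard library are available. Lean on these libraries where they do the work, as an engineer would, in place of code of your own. Each camera call takes 0.05 s, during which the arm holds its last target. There are 200 camera calls.

## Working session

There is one attempt and no reset: what is moved stays moved. The work goes in short steps, Python scripts to look and compute and a tool call to move; the robot and the scene stay as the last step left them, time stands still between calls to the robot, and variables do not carry over. Pictures are saved under pics/ and viewed, at most 10 in all, crops included, and the job is handed in when it is done.

Besides the shell and the picture viewer there is one more tool, called after "Request:" as name(argument=value, ...) on one line, values as JSON. step_arm: Moves the arm, as the interface text tells. Its arguments: {"type":"object","properties":{"motion":{"type":"string"},"force":{"type":"number"}},"required":["motion"]}

```bash
ls; mkdir -p pics; cat > h.py <<'E'
import numpy as np, cv2
from bench import bot, cams, ticket, models
from scipy.spatial.transform import Rotation as R
def rot(q): return R.from_quat([q[1],q[2],q[3],q[0]])
def T_of(s,p):
    if 'world_from_camera' in p: return np.array(p['world_from_camera'])
    M=np.eye(4); M[:3,:3]=rot(s['ee_rot']).as_matrix(); M[:3,3]=s['position']
    return M@np.array(p['tool_from_camera'])
def cloud(s,p):
    K=np.array(p['intrinsics']);D=np.array(p['D']);z=p['range_z']
    v,u=np.mgrid[0:480,0:640]
    n=cv2.undistortPoints(np.stack([u.ravel(),v.ravel()],1).astype(np.float32)[:,None],K,D)[:,0].reshape(480,640,2)
    P=np.concatenate([n*z[...,None],z[...,None]],2); M=T_of(s,p)
    W=P@M[:3,:3].T+M[:3,3]; W[z<=0]=np.nan
    return W
def snap(name,file=None):
    s=bot.sense(); p=cams.camera(name); 
    if file: cv2.imwrite('pics/'+file,p['frame'][...,::-1])
    return s,p,cloud(s,p)
def ray(s,p,uv):
    n=cv2.undistortPoints(np.array([[uv]],np.float32),np.array(p['intrinsics']),np.array(p['D']))[0,0]
    M=T_of(s,p); return M[:3,3], M[:3,:3]@np.array([n[0],n[1],1.])
def atz(s,p,uv,z):
    o,d=ray(s,p,uv); return o+d*(z-o[2])/d[2]
E
python3 - <<'E'
from h import *
np.set_printoptions(precision=3,suppress=True)
print(bot.sense())
Z={'flap_handle':.195,'flap_hinge':.155,'lamp_panel':.155,'lamp':0,'filter_box':0,'tin':0,'hammer':0,'oil_bottle':0,'spray_can':0}
for c in ['top','side']:
    s,p,W=snap(c,c+'1.png'); np.savez(c+'1.npz',W=W,f=p['frame'])
    print(c,T_of(s,p)[:3,3])
    for t in Z:
        for r in models.landmark_of(p,t)[:3]:
            u,v=map(int,r['location']); print(t,round(r['p'],2),np.array(r['location']),'atz',atz(s,p,r['location'],Z[t]),'depth',W[min(max(v,0),479),min(max(u,0),639)])
E
```

```text
pics
{'clock': 0.0, 'joints': array([-1.309,  0.492,  1.559, -0.   ,  1.092, -0.106]), 'joint_vel': array([ 0.001,  0.004,  0.   ,  0.001, -0.   ,  0.   ]), 'tau': array([  0.   , -61.264, -25.818,   0.069,   0.048,  -0.   ]), 'position': array([ 0.225, -0.583,  0.207]), 'ee_rot': array([-0.001,  0.983,  0.183, -0.   ]), 'force': array([0.093, 0.448, 0.571]), 'moment': array([ 0.001, -0.007, -0.029]), 'gripper_force': 0.0, 'grip_width': 0.09524424305364923}
top [0.256 0.019 1.657]
flap_handle 0.9 [399.1 259.5] atz [ 0.469 -0.235  0.195] depth [ 0.467 -0.23   0.22 ]
flap_handle 0.37 [311.4 209.9] atz [0.612 0.002 0.195] depth [0.645 0.002 0.072]
flap_hinge 0.78 [378.5 215.1] atz [ 0.604 -0.189  0.155] depth [ 0.603 -0.187  0.157]
flap_hinge 0.5 [468.  297.4] atz [ 0.366 -0.428  0.155] depth [ 0.323 -0.249  0.754]
lamp_panel 0.84 [215.1 338. ] atz [0.268 0.27  0.155] depth [0.269 0.294 0.014]
lamp_panel 0.8 [201.2 156.6] atz [0.785 0.317 0.155] depth [0.778 0.312 0.182]
lamp_panel 0.64 [244.1 227.5] atz [0.574 0.193 0.155] depth [0.565 0.187 0.204]
lamp 0.87 [255.5 233.7] atz [0.586 0.
[... 1316 characters left out ...]

filter_box 0.29 [270.2 312.5] atz [0.575 0.178 0.   ] depth [0.575 0.178 0.007]
filter_box 0.2 [268.3 304.7] atz [0.592 0.165 0.   ] depth [0.56  0.184 0.142]
tin 0.69 [289.2 246.5] atz [0.653 0.004 0.   ] depth [0.639 0.017 0.056]
hammer 0.68 [191.7 382.4] atz [0.615 0.439 0.   ] depth [0.616 0.439 0.003]
hammer 0.26 [268.2 303.8] atz [0.594 0.163 0.   ] depth [0.561 0.182 0.143]
oil_bottle 0.55 [287.1 456. ] atz [0.314 0.425 0.   ] depth [0.303 0.42  0.184]
spray_can 0.6 [238.6 448.7] atz [0.417 0.485 0.   ] depth [0.397 0.474 0.175]
spray_can 0.59 [269.2 303.1] atz [0.593 0.16  0.   ] depth [0.561 0.18  0.138]
spray_can 0.51 [267.2 311.3] atz [0.583 0.18  0.   ] depth [0.58  0.182 0.016]
```

View pics/top1.png

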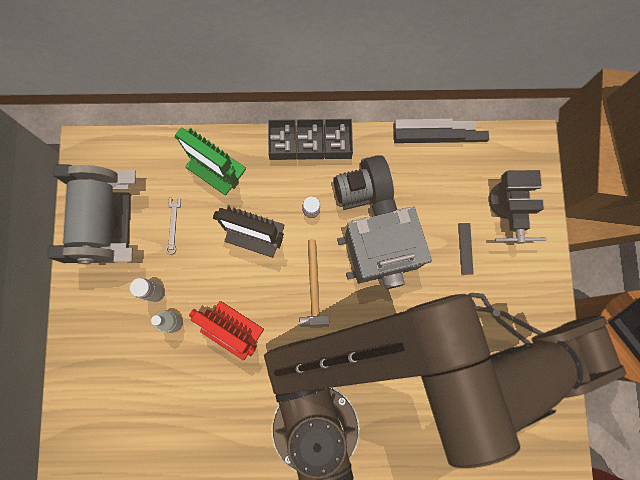

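View pics/side1.png

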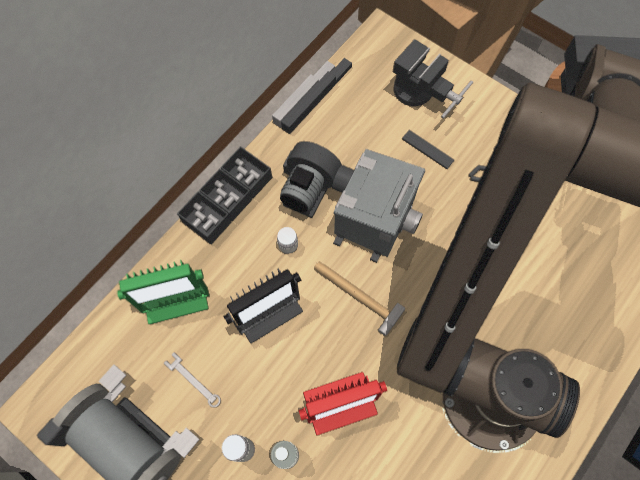

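The top view shows the filter box at about (385,240) with its flap handle at (397,262). The black lamp is at (250,230), lit side facing the robot, with look-alikes in green (210,160) and red (228,330). The hammer is at (313,285) and the tin at (311,207). The side view agrees, so I'll fit the geometry from the depth data.

```bash
python3 - <<'E'
from h import *
np.set_printoptions(precision=4,suppress=True)
t=np.load('top1.npz');s=np.load('side1.npz')
print(cams.camera('wrist')['tool_from_camera'])
for n,d in (('top',t),('side',s)):
    W=d['W'].reshape(-1,3);f=d['f'].reshape(-1,3).astype(int)
    g=np.isfinite(W[:,0])
    # flap
    m=g&(abs(W[:,0]-.53)<.14)&(abs(W[:,1]+.21)<.15)&(W[:,2]>.14)&(W[:,2]<.195)
    P=W[m]
    for _ in range(5):
        A=np.c_[P[:,:2],np.ones(len(P))];c=np.linalg.lstsq(A,P[:,2],rcond=None)[0]
        r=abs(A@c-P[:,2]);P=P[r<max(.004,2*np.median(r))]
    r=cv2.minAreaRect(P[:,:2].astype(np.float32)*1000)
    print(n,'flap plane',c,len(P),'rect',r,'slope dir',np.arctan2(-c[1],-c[0]),np.hypot(*c[:2]))
    # handle points above plane
    m=g&(abs(W[:,0]-.50)<.14)&(abs(W[:,1]+.22)<.12)
    Q=W[m];h=Q[:,2]-(np.c_[Q[:,:2],np.ones(len(Q))]@c);H=Q[(h>.03)&(h<.055)&(Q[:,2]>.18)]
    if len(H): print('handle',len(H),H.mean(0),H.min(0),H.max(0),cv2.minAreaRect(H[:,:2].astype(np.float32)*1000))
    # lamp white panel
    m=g&(abs(W[:,0]-.56)<.09)&(abs(W[:,1]-.18)<.12)&(W[:,2]>.09)&(f.min(1)>200)
    P=W[m];mu=np.median(P,0);P=P[np.linalg.norm(P-mu,axis=1)<.1]
    u,sv,vt=np.linalg.svd(P-P.mean(0));print('panel',len(P),P.mean(0),P.min(0),P.max(0),'sv',sv,vt[2],'yaw',np.arctan2(vt[2][1],vt[2][0]), vt[0])
    m=g&(abs(W[:,0]-.56)<.12)&(abs(W[:,1]-.18)<.14)&(W[:,2]>.1)
    P=W[m];print('lamp all',cv2.minAreaRect(P[:,:2].astype(np.float32)*1000),P[:,2].max())
    m=g&(abs(W[:,0]-.56)<.14)&(abs(W[:,1]-.18)<.16)&(W[:,2]>.006)&(W[:,2]<.05)
    P=W[m];print('lamp foot',cv2.minAreaRect(P[:,:2].astype(np.float32)*1000))
E
```

```text
[[-0.0006 -0.9623 -0.272   0.0767]
 [ 1.     -0.0007 -0.      0.0003]
 [-0.0002 -0.272   0.9623 -0.1771]
 [ 0.      0.      0.      1.    ]]
top flap plane [-0.1169 -0.0246  0.2262] 3032 rect ((525.48974609375, -212.18211364746094), (169.19602966308594, 200.4464111328125), 12.753355979919434) slope dir 0.20734787815555372 0.11945135486936648
handle 169 [ 0.4674 -0.2254  0.218 ] [ 0.4526 -0.2755  0.2088] [ 0.4827 -0.1764  0.2256] ((468.0514221191406, -225.9630584716797), (12.99467658996582, 102.33059692382812), 11.45478343963623)
panel 249 [0.5632 0.1867 0.1596] [0.5406 0.1219 0.1075] [0.5869 0.2524 0.2055] sv [0.6335 0.4174 0.0084] [-0.9427  0.3337 -0.0002] yaw 2.801412648674508 [0.3334 0.9421 0.0353]
lamp all ((585.79931640625, 179.85055541992188), (203.7940673828125, 50.059303283691406), 70.73029327392578) 0.22396841121982214
lamp foot ((559.5792236328125, 180.19525146484375), (318.9044189453125, 279.32708740234375), 89.52189636230469)
side flap plane [-0.1149 -0.0281  0.2231] 3488 rect ((524.5839233398438, -212.1197509765625), (167.9951629638672, 202.34901428222656), 13.121731758117676) slope dir 0.23970944299461217 0.11828262564490095
handle 186 [ 0.4661 -0.2232  0.2164] [ 0.4508 -0.2747  0.2073] [ 0.4828 -0.1761  0.2247] ((467.3223876953125, -226.13168334960938), (12.045458793640137, 101.6565933227539), 12.979747772216797)
panel 588 [0.5628 0.1882 0.1576] [0.5377 0.1223 0.106 ] [0.5869 0.2525 0.2027] sv [0.966  0.6243 0.0202] [ 0.943  -0.3329  0.0037] yaw -0.3393772072633255 [0.3329 0.943  0.0027]
lamp all ((584.01513671875, 179.4329833984375), (202.90322875976562, 50.664939880371094), 70.55098724365234) 0.2202308485280844
lamp foot ((559.6250610351562, 180.01060485839844), (318.8943786621094, 279.31402587890625), 89.67739868164062)
```

```bash
cat >> h.py <<'E'
def go(pos,psi=None,s=None):
    """print rotvec deg + shift in tool axes to reach pos with tool down, tool x at heading psi (deg)"""
    s=s or bot.sense(); r=rot(s['ee_rot'])
    sh=r.inv().apply(np.array(pos)-s['position'])
    rv=np.zeros(3)
    if psi is not None:
        p=np.radians(psi); M=np.array([[np.cos(p),np.sin(p),0],[np.sin(p),-np.cos(p),0],[0,0,-1]])
        rv=np.degrees((r.inv()*R.from_matrix(M)).as_rotvec())
    print('turn',np.round(rv,2),'shift',np.round(sh,4)); return rv,sh
E
python3 - <<'E'
from h import *
go([.4663,-.2254,.32],102.8)
E
```

```text
turn [  0.     0.   -81.73] shift [ 0.354  -0.247  -0.1128]
```

Request:
step_arm(motion="0 0 -5 0 0 -0.04 0.06; 0 0 -12 0.02 -0.01 -0.08 0.06; 0 0 -19 0.05 -0.035 -0.1 0.06; 0 0 -26 0.085 -0.06 -0.113 0.06; 0 0 -33 0.12 -0.085 -0.113 0.06; 0 0 -40 0.155 -0.108 -0.113 0.06; 0 0 -47 0.19 -0.132 -0.113 0.06; 0 0 -54 0.225 -0.157 -0.113 0.06; 0 0 -61 0.26 -0.181 -0.113 0.06; 0 0 -68 0.295 -0.206 -0.113 0.06")

```text
clock: 1.88
position: [0.4188, -0.2949, 0.3205]
ee_rot: [0.0, 0.711, 0.703, 0.0]
force: [0.2, -0.8, -0.2]
grip_width: 0.0601
gripper_force: 0.0
```

```bash
python3 - <<'E'
from h import *
s=bot.sense();print(s['clock'],s['position'],s['joints'],s['force'],s['grip_width'])
go([.4663,-.2254,.32],102.8)
E
```

```text
1.8833 [ 0.41880576 -0.29488614  0.32053384] [-7.42492627e-01  2.24490917e-01  1.66306034e+00 -8.07814222e-06
  1.25334489e+00 -7.32162512e-01] [ 0.24169784 -0.76383417 -0.24522225] 0.06006087875947059
turn [  0.03   0.03 -13.39] shift [0.07   0.0468 0.0005]
```

Request:
step_arm(motion="0 0 -6 0.03 0.02 0 0.045; 0 0 -13.4 0.055 0.037 0 0.045; 0 0 -13.4 0.07 0.047 0 0.045; 0 0 -13.4 0.07 0.047 0.02 0.045; 0 0 -13.4 0.07 0.047 0.02 0.045")

```text
clock: 2.3
position: [0.4659, -0.226, 0.298]
ee_rot: [-0.002, 0.625, 0.78, -0.0]
force: [-0.6, 0.3, 0.1]
grip_width: 0.0455
gripper_force: 0.0
```

```bash
python3 - <<'E'
from h import *
np.set_printoptions(precision=4,suppress=True)
s,p,W=snap('wrist','w1.png');print(s['clock'],s['position'],s['force'],s['grip_width'])
for r in models.landmark_of(p,'flap_handle')[:2]: print(r,atz(s,p,r['location'],.212))
s2,t,W=snap('top')
for c,(q,V) in {'t':(t,W)}.items():
    P=V.reshape(-1,3);m=np.isfinite(P[:,0])&(abs(P[:,0]-.467)<.03)&(abs(P[:,1]+.225)<.06)&(P[:,2]>.2)&(P[:,2]<.235);print(m.sum(),P[m].mean(0) if m.any() else 0)
go([.4663,-.2254,.214],102.8)
E
```

```text
2.3 [ 0.4659 -0.226   0.298 ] [-0.6157  0.3281  0.0514] 0.045535613835592355
{'location': [317.3, 239.6], 'p': 0.65} [ 0.4637 -0.2273  0.212 ]
0 0
turn [-0.    0.01 -0.36] shift [0.0024 0.0007 0.0867]
```

View pics/w1.png

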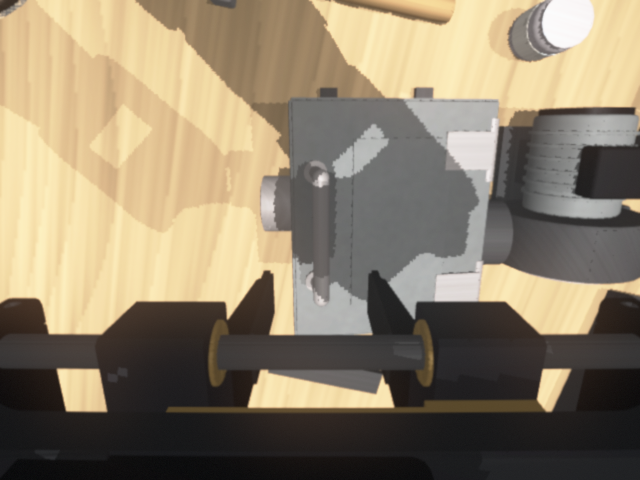

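The wrist view shows the handle bar at column 320, rows 175–295, midway between the fingers (columns 270 and 375). I'll go down and close on it.

Request:
step_arm(motion="0 0 0 0.001 0 0.03 0.045; 0 0 0 0.001 0 0.06 0.045; 0 0 0 0.001 0 0.08 0.045; 0 0 0 0.001 0 0.088 0.045; 0 0 0 0.001 0 0.088 0.01; 0 0 0 0.001 0 0.088 0.01; 0 0 0 0.001 0 0.088 0.01; 0 0 0 0.001 0 0.088 0.01", force=20)

```text
clock: 3.12
position: [0.4665, -0.227, 0.2136]
ee_rot: [0.001, 0.626, 0.78, 0.0]
force: [0.3, 0.2, -0.4]
grip_width: 0.0239
gripper_force: 0.0
```

Request:
step_arm(motion="0 0 0 0 0 0 0.01; 0 0 0 0 0 0 0.01; 0 0 0 0 0 0 0.01; 0 0 0 0 0 0 0.01; 0 0 0 0 0 0 0.01", force=20)

```text
clock: 3.53
position: [0.466, -0.2265, 0.2123]
ee_rot: [0.0, 0.626, 0.78, -0.0]
force: [1.0, -0.2, 0.0]
grip_width: 0.0099
gripper_force: 0.0
```

```bash
python3 - <<'E'
from h import *
s=bot.sense();print(s['position'],s['force'],s['grip_width'],s['gripper_force'])
# arc waypoints, tool axes
r=rot(s['ee_rot']);y=.224;ex=np.array([np.cos(y),np.sin(y),0])
b=lambda t:ex*(-.145*np.cos(t)+.040*np.sin(t))+np.array([0,0,.145*np.sin(t)+.040*np.cos(t)])
for t in np.arange(.119,1.68,.0775): print(round(t,3),np.round(r.inv().apply(b(t)-b(.119)),4))
E
```

```text
[ 0.46602348 -0.22653271  0.21232747] [ 0.98171937 -0.19138879  0.02806856] 0.009947554100518851 0.0
0.119 [0. 0. 0.]
0.196 [ 0.      0.0048 -0.0106]
0.274 [ 0.0001  0.0105 -0.0208]
0.352 [ 0.0001  0.0169 -0.0305]
0.429 [ 0.0001  0.024  -0.0398]
0.507 [ 0.0002  0.0318 -0.0484]
0.584 [ 0.0002  0.0403 -0.0564]
0.662 [ 0.0003  0.0494 -0.0637]
0.739 [ 0.0004  0.059  -0.0703]
0.817 [ 0.0004  0.0691 -0.0761]
0.894 [ 0.0005  0.0796 -0.0812]
0.972 [ 0.0005  0.0905 -0.0854]
1.049 [ 0.0006  0.1016 -0.0887]
1.127 [ 0.0007  0.113  -0.0912]
1.204 [ 0.0008  0.1246 -0.0928]
1.282 [ 0.0008  0.1362 -0.0934]
1.359 [ 0.0009  0.1479 -0.0932]
1.437 [ 0.001   0.1595 -0.0921]
1.514 [ 0.0011  0.1709 -0.0901]
1.592 [ 0.0011  0.1822 -0.0872]
1.669 [ 0.0012  0.1933 -0.0834]
```

Fingers closed to 9.9 mm with no force, so they aren't on the bar. I'll look.

```bash
python3 - <<'E'
from h import *
np.set_printoptions(precision=4,suppress=True)
s,p,W=snap('wrist','w2.png')
for n in ('top','side'):
    s,p,W=snap(n); P=W.reshape(-1,3);m=np.isfinite(P[:,0])&(abs(P[:,0]-.53)<.14)&(abs(P[:,1]+.21)<.14)&(P[:,2]>.14)&(P[:,2]<.19)
    Q=P[m]
    for _ in range(5):
        A=np.c_[Q[:,:2],np.ones(len(Q))];c=np.linalg.lstsq(A,Q[:,2],rcond=None)[0];r=abs(A@c-Q[:,2]);Q=Q[r<max(.004,2*np.median(r))]
    print(n,len(Q),c)
E
```

```text
top 1201 [-0.1219 -0.0292  0.2279]
side 2647 [-0.1198 -0.0316  0.2252]
```

View pics/w2.png

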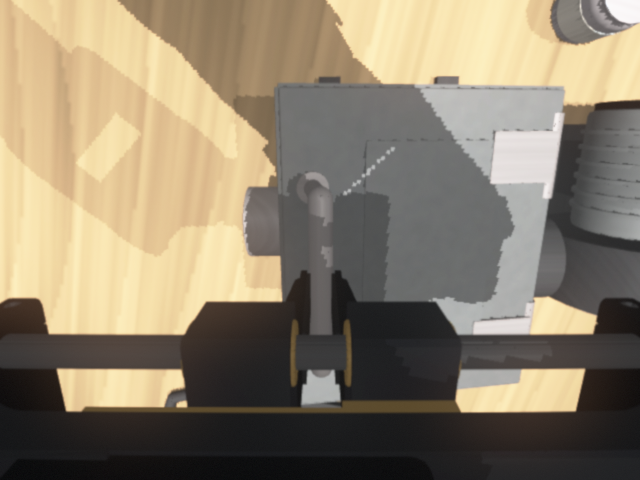

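Request:
step_arm(motion="0 0 0 0 0 0 0; 0 0 0 0 0 0 0; 0 0 0 0 0 0 0; 0 0 0 0 0 0 0", force=20)

```text
clock: 4.02
position: [0.466, -0.2265, 0.2122]
ee_rot: [-0.0, 0.626, 0.78, -0.0]
force: [0.6, 0.3, -0.2]
grip_width: 0.0002
gripper_force: 0.0
```

```bash
python3 - <<'E'
from h import *
np.set_printoptions(precision=4,suppress=True)
s,p,W=snap('wrist','w3.png')
print(s['position'],s['grip_width'],s['gripper_force'])
for v in (200,220,240,260,280,300,320): print(v,[np.round(W[v,u],3) for u in (312,320,328)])
im=p['frame'][180:420,240:420];cv2.imwrite('pics/w3c.png',cv2.resize(im,None,fx=3,fy=2.5)[...,::-1])
E
```

```text
[ 0.466  -0.2265  0.2122] 0.00020514637878751873 0.0
200 [array([ 0.453, -0.184,  0.218]), array([ 0.456, -0.183,  0.217]), array([ 0.46 , -0.182,  0.218])]
220 [array([ 0.455, -0.193,  0.217]), array([ 0.458, -0.192,  0.218]), array([ 0.462, -0.191,  0.217])]
240 [array([ 0.457, -0.202,  0.217]), array([ 0.46 , -0.201,  0.218]), array([ 0.464, -0.2  ,  0.219])]
260 [array([ 0.459, -0.212,  0.218]), array([ 0.462, -0.211,  0.219]), array([ 0.466, -0.211,  0.217])]
280 [array([ 0.46 , -0.216,  0.232]), array([ 0.464, -0.217,  0.227]), array([ 0.467, -0.214,  0.232])]
300 [array([ 0.46 , -0.216,  0.253]), array([ 0.466, -0.226,  0.23 ]), array([ 0.466, -0.215,  0.252])]
320 [array([ 0.457, -0.193,  0.312]), array([ 0.468, -0.234,  0.232]), array([ 0.46 , -0.193,  0.311])]
```

View pics/w3c.png

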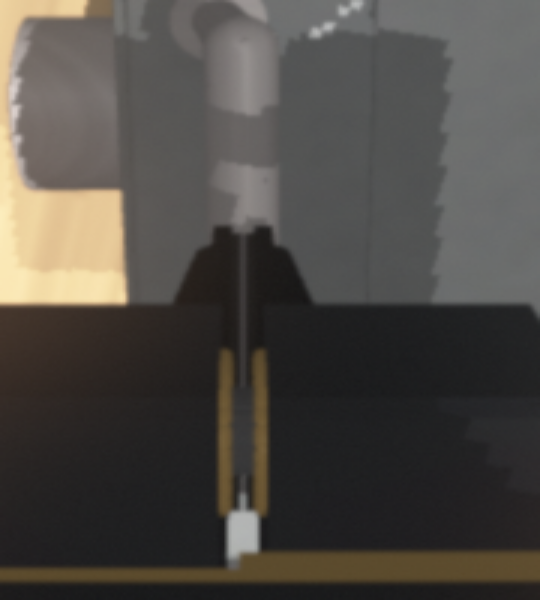

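The crop shows the fingers closed completely, with the bar running on underneath them. They seem to sit higher than I assumed, so I'll measure the fingertip in tool coordinates.

```bash
python3 - <<'E'
from h import *
np.set_printoptions(precision=4,suppress=True)
s,p,W=snap('wrist')
r=rot(s['ee_rot']);q=p['frame']
print(p['intrinsics'],p['D'])
for v in range(264,300,3): print(v,[(np.round(r.inv().apply(W[v,u]-s['position'])*1000,0).astype(int).tolist(),int(q[v,u].mean())) for u in (304,312,316,320,324,328)])
for n in ('top','side'):
    s2,p2,W2=snap(n);P=(W2.reshape(-1,3)-s['position'])@r.as_matrix();m=np.isfinite(P[:,0])&(abs(P[:,0])<.014)&(abs(P[:,1])<.05)&(P[:,2]>-.08)
    print(n,np.round(P[m][np.argsort(P[m][:,2])]*1000).astype(int)[::max(1,m.sum()//15)].tolist())
E
```

```text
[[381.6079   0.     320.5066]
 [  0.     381.6079 235.6652]
 [  0.       0.       1.    ]] [-0.0177  0.      0.      0.      0.    ]
264 [([-1, -10, 35], 86), ([14, -4, -5], 94), ([14, -2, -6], 98), ([14, 0, -7], 132), ([14, 2, -7], 133), ([14, 4, -5], 126)]
267 [([-3, -10, 35], 86), ([12, -4, -5], 94), ([12, -2, -6], 102), ([12, 0, -6], 130), ([13, 2, -7], 111), ([12, 4, -5], 111)]
270 [([-5, -10, 35], 86), ([11, -4, -7], 62), ([11, -2, -7], 67), ([11, 0, -7], 107), ([11, 2, -6], 85), ([11, 4, -6], 63)]
273 [([-7, -10, 35], 86), ([11, -4, -11], 34), ([11, -2, -11], 35), ([10, 0, -8], 76), ([10, 2, -8], 46), ([11, 3, -11], 28)]
276 [([-9, -10, 35], 86), ([11, -4, -15], 31), ([11, -2, -14], 32), ([10, 0, -12], 60), ([10, 2, -11], 32), ([12, 3, -16], 28)]
279 [([-11, -10, 35], 85), ([11, -4, -18], 31), ([12, -2, -19], 31), ([10, 0, -15], 59), ([10, 2, -15], 32), ([11, 3, -18], 27)]
282 [([-12, -10, 34], 70), ([11, -4, -22], 31), ([11, -2, -22], 30), ([9, 0, -17], 59), ([10, 2, -19], 31), ([11, 3, -21], 27)]
285 [([11, -7, -25], 39), ([11, -4, -25], 31), ([12, -2, -26], 31), ([8, 0, -16], 58), ([9, 2, -21], 33), ([12, 3, -26], 27)]
288 [([12, -7, -29], 32), ([12, -4, -29], 31), ([11, -2, -28], 31), ([6, 0, -17], 58), ([10, 2, -25], 30), ([11, 3, -28], 26)]
291 [([12, -7, -32], 33), ([11, -4, -31], 29), ([11, -2, -31], 30), ([5, 0, -17], 58), ([10, 1, -28], 30), ([12, 3, -32], 27)]
294 [([11, -7, -34], 30), ([11, -3, -34], 29), ([11, -2, -35], 31), ([4, 0, -18], 57), ([10, 1, -32], 31), ([11, 3, -34], 28)]
297 [([11, -7, -37], 30), ([11, -3, -37], 31), ([11, -2, -37], 29), ([2, 0, -17], 58), ([10, 1, -34], 31), ([12, 3, -38], 25)]
top []
side [[10, 5, -47], [11, -6, -27], [9, 3, -3], [11, -5, 32], [-4, -15, 34], [5, 30, 35], [8, -13, 36], [2, 12, 37], [-13, -17, 37], [-8, 38, 38], [8, 41, 39], [-13, 23, 40], [-10, 13, 42], [0, 23, 44], [-1, -24, 106], [-13, -29, 120]]
```

The fingertips actually end about 8 mm behind the TCP: w1 shows the free tips at row 272, and at this pose they sit just above the bar. So I'll open, go 26 mm lower and close again.

Request:
step_arm(motion="0 0 0 0 0 0 0.045; 0 0 0 0 0 0 0.045; 0 0 0 0 0 0 0.045; 0 0 0 0 0 0 0.045; 0 0 0 0 0 0 0.045; 0 0 0 0 0 0 0.045; 0 0 0 0 0 0.007 0.045; 0 0 0 0 0 0.014 0.045; 0 0 0 0 0 0.021 0.045; 0 0 0 0 0 0.026 0.045")

```text
clock: 5.05
position: [0.4657, -0.2264, 0.185]
ee_rot: [-0.001, 0.626, 0.78, -0.0]
force: [-0.2, -0.2, -0.9]
grip_width: 0.0449
gripper_force: 0.0
```

Request:
step_arm(motion="0 0 0 0 0 0 0.005; 0 0 0 0 0 0 0.005; 0 0 0 0 0 0 0.005; 0 0 0 0 0 0 0.005; 0 0 0 0 0 0 0.005; 0 0 0 0 0 0 0.005; 0 0 0 0 0 0 0.005; 0 0 0 0 0 0 0.005", force=20)

```text
clock: 5.72
position: [0.466, -0.2266, 0.1864]
ee_rot: [0.0, 0.626, 0.78, -0.0]
force: [-0.8, -1.1, 2.8]
grip_width: 0.0113
gripper_force: 20.0
```

Request:
step_arm(motion="0 0 0 0 0.005 -0.0106 0.005; 0 0 0 0 0.0105 -0.021 0.005; 0 0 0 0 0.017 -0.0305 0.005; 0 0 0 0 0.024 -0.04 0.005; 0 0 0 0 0.032 -0.0485 0.005; 0 0 0 0 0.0405 -0.0565 0.005; 0 0 0 0 0.0495 -0.064 0.005; 0 0 0 0 0.059 -0.0705 0.005; 0 0 0 0 0.069 -0.076 0.005; 0 0 0 0 0.08 -0.081 0.005", force=30)

```text
clock: 6.55
position: [0.5426, -0.2095, 0.2688]
ee_rot: [-0.001, 0.626, 0.78, -0.001]
force: [-11.8, -0.7, 11.6]
grip_width: 0.0111
gripper_force: 30.0
```

Request:
step_arm(motion="0 0 0 0 0.01 -0.007 0.005; 0 0 0 0 0.021 -0.0105 0.005; 0 0 0 0 0.0325 -0.013 0.005; 0 0 0 0 0.0445 -0.0146 0.005; 0 0 0 0 0.0563 -0.0152 0.005; 0 0 0 0 0.068 -0.015 0.005; 0 0 0 0 0.08 -0.0139 0.005; 0 0 0 0 0.0915 -0.012 0.005; 0 0 0 0 0.103 -0.009 0.005; 0 0 0 0 0.114 -0.0052 0.005")

```text
clock: 7.38
position: [0.6559, -0.1848, 0.2723]
ee_rot: [0.0, 0.626, 0.78, -0.0]
force: [-2.3, -3.7, 2.3]
grip_width: 0.0115
gripper_force: 30.0
```

Request:
step_arm(motion="0 0 0 0 0 0 0.03; 0 0 0 0 0 0 0.03; 0 0 0 0 0 0 0.03; 0 0 0 0 0 0 0.03")

```text
clock: 7.72
position: [0.6552, -0.1845, 0.2725]
ee_rot: [0.0, 0.626, 0.78, 0.0]
force: [-0.7, 1.0, 0.5]
grip_width: 0.0289
gripper_force: 0.0
```

```bash
python3 - <<'E'
from h import *
np.set_printoptions(precision=3,suppress=True)
s,p,W=snap('top','t2.png');print(s['clock'],s['position'],s['joints'],s['force'],s['grip_width'])
s,p,W=snap('side')
P=W.reshape(-1,3);y=.224;d=P[:,:2]-[.602,-.1945];bx=d@[np.cos(y),np.sin(y)];by=d@[-np.sin(y),np.cos(y)]
m=np.isfinite(P[:,0])&(abs(by)<.097)&(bx>-.05)&(bx<.1)&(P[:,2]>.18)&(P[:,2]<.33)
for lo in np.arange(.18,.33,.02):
    k=m&(P[:,2]>=lo)&(P[:,2]<lo+.02); 
    if k.any(): print(round(lo,2),k.sum(),np.percentile(bx[k],[5,50,95]))
E
```

```text
7.7167 [ 0.655 -0.185  0.272] [-0.372  0.524  1.322  0.     1.296 -0.589] [-0.708  0.951  0.501] 0.028885978641384168
0.18 120 [0.002 0.004 0.006]
0.2 127 [0.005 0.007 0.009]
0.22 122 [0.008 0.009 0.012]
0.24 110 [0.01  0.012 0.013]
0.26 113 [0.012 0.014 0.016]
0.28 182 [0.015 0.054 0.07 ]
0.3 270 [0.011 0.02  0.07 ]
0.32 55 [0.01  0.014 0.076]
```

View pics/t2.png

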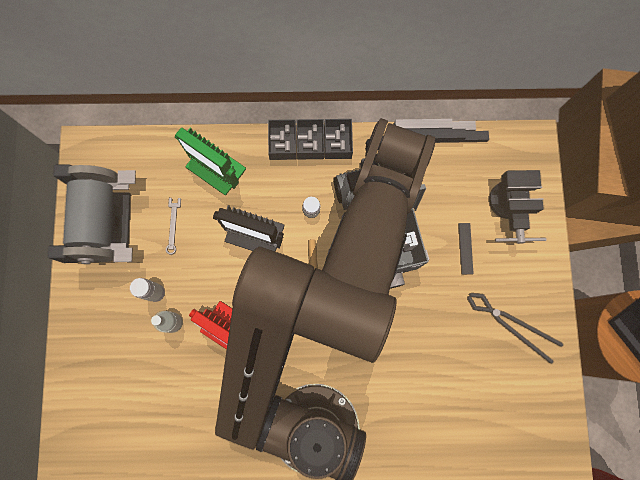

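The top view shows the flap up, and the depth data puts it leaning back at about 1.69 rad. Nothing else has moved. I'll back the fingers off upward, then turn above the cassette.

Request:
step_arm(motion="0 0 0 0 0 -0.02 0.03; 0 0 0 0 0 -0.045 0.03; 0 0 0 0 0 -0.075 0.03; 0 0 0 0 0 -0.1 0.03; 0 0 0 0 -0.02 -0.11 0.06; 0 0 -7 0 -0.05 -0.11 0.09; 0 0 -14 0 -0.085 -0.11 0.095; 0 0 -21 0 -0.115 -0.11 0.095; 0 0 -28 0 -0.13 -0.11 0.095; 0 0 -35 0 -0.135 -0.11 0.095")

```text
clock: 8.65
position: [0.5213, -0.2142, 0.3836]
ee_rot: [0.001, 0.36, 0.933, -0.0]
force: [0.7, 0.1, -0.0]
grip_width: 0.0644
gripper_force: 0.0
```

```bash
python3 - <<'E'
from h import *
s=bot.sense();print(s['clock'],s['position'],s['joints'],s['force'])
go([.524,-.2123,.36],192.8)
E
```

```text
8.65 [ 0.52128178 -0.21415307  0.38357675] [-5.06920619e-01  2.72686844e-01  1.43547980e+00 -1.67091824e-04
  1.43187618e+00 -1.34014439e+00] [ 0.6739853   0.06191132 -0.0137214 ]
turn [-3.000e-02  9.000e-02 -5.506e+01] shift [-0.0007  0.0032  0.0236]
```

Request:
step_arm(motion="0 0 -7 0 0.003 0 0.095; 0 0 -14 0 0.003 0 0.095; 0 0 -21 0 0.003 0.01 0.095; 0 0 -28 0 0.003 0.02 0.095; 0 0 -35 0 0.003 0.03 0.095; 0 0 -42 0 0.003 0.04 0.095; 0 0 -49 0 0.003 0.05 0.095; 0 0 -55 0 0.003 0.06 0.095; 0 0 -55 0 0.003 0.06 0.095; 0 0 -55 0 0.003 0.06 0.095")

```text
clock: 9.48
position: [0.5254, -0.2116, 0.3226]
ee_rot: [-0.0, -0.107, 0.994, 0.0]
force: [0.0, 0.3, 0.4]
grip_width: 0.0952
gripper_force: 0.0
```

```bash
python3 - <<'E'
from h import *
np.set_printoptions(precision=4,suppress=True)
s,p,W=snap('wrist','w4.png');print(s['clock'],s['position'],s['joints'],s['force'],s['grip_width'])
for t in ('cassette_handle','cassette_center'):
    for r in models.landmark_of(p,t)[:2]: print(t,r,atz(s,p,r['location'],.136))
P=W.reshape(-1,3);m=np.isfinite(P[:,0])&(P[:,2]>.134)&(P[:,2]<.152)&(abs(P[:,0]-.524)<.04)&(abs(P[:,1]+.212)<.06)
print(m.sum(),P[m].mean(0),cv2.minAreaRect(P[m][:,:2].astype(np.float32)*1000))
go([.524,-.2123,.109],192.8)
E
```

```text
9.4833 [ 0.5254 -0.2116  0.3226] [-0.4994  0.31    1.5372  0.      1.2946 -2.2844] [0.0068 0.3047 0.3854] 0.09515862613780296
cassette_handle {'location': [319.3, 205.9], 'p': 0.59} [ 0.5221 -0.2139  0.136 ]
cassette_center {'location': [318.8, 194.6], 'p': 0.78} [ 0.5114 -0.2167  0.136 ]
948 [ 0.5225 -0.2147  0.1418] ((523.1226806640625, -213.91253662109375), (10.542877197265625, 78.64165496826172), 12.932687759399414)
turn [-0.05  0.06 -0.49] shift [ 0.0021 -0.      0.2143]
```

View pics/w4.png

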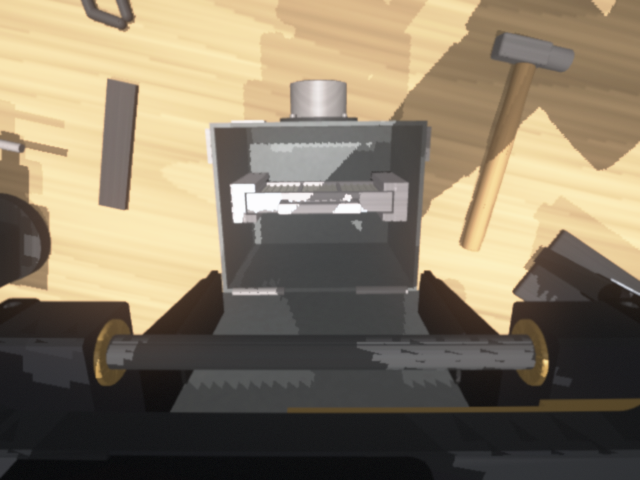

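The wrist view looks into the open box: the cassette's handle bar is at (320,205), between the guides. Depth puts its centre at (0.523, -0.214), turned 12.9°. Before going down I'll check that the finger carriages clear the rim.

```bash
python3 - <<'E'
from h import *
np.set_printoptions(precision=4,suppress=True)
s,p,W=snap('wrist');r=rot(s['ee_rot'])
P=(W-s['position'])@r.as_matrix()
for v in (275,285,295,300,305,315,330,350,380,420): print(v,[(u,(P[v,u]*1000).round().tolist()) for u in (10,60,120,160,195,210,440,470,520,580) if P[v,u,2]<.03])
c=np.array([.5231,-.2139]);ps=192.93
go([*c,.22],ps);go([*c,.110],ps)
E
```

```text
275 [(210, [11.0, -51.0, -13.0])]
285 [(195, [11.0, -55.0, -24.0]), (210, [10.0, -49.0, -22.0]), (440, [11.0, 51.0, -24.0])]
295 [(195, [12.0, -51.0, -36.0]), (210, [7.0, -48.0, -26.0]), (440, [10.0, 49.0, -33.0])]
300 [(10, [34.0, -80.0, -88.0]), (195, [11.0, -50.0, -40.0]), (210, [5.0, -48.0, -26.0]), (440, [10.0, 47.0, -37.0])]
305 [(10, [33.0, -80.0, -89.0]), (60, [35.0, -65.0, -91.0]), (120, [35.0, -50.0, -92.0]), (195, [10.0, -49.0, -41.0]), (210, [3.0, -48.0, -27.0]), (440, [9.0, 47.0, -39.0]), (520, [35.0, 48.0, -92.0]), (580, [35.0, 63.0, -92.0])]
315 [(10, [34.0, -74.0, -96.0]), (60, [35.0, -61.0, -97.0]), (120, [33.0, -49.0, -93.0]), (195, [8.0, -48.0, -46.0]), (210, [-1.0, -48.0, -28.0]), (440, [5.0, 47.0, -39.0]), (470, [12.0, 54.0, -53.0]), (520, [33.0, 49.0, -93.0]), (580, [35.0, 60.0, -98.0])]
330 [(10, [35.0, -68.0, -104.0]), (60, [35.0, -57.0, -104.0]), (120, [31.0, -48.0, -96.0]), (160, [12.0, -54.0, -63.0]), (195, [3.0, -48.0, -48.0]), (210, [-7.0, -48.0, -30.0]), (440, [-1.0, 47.0, -41.0]), (470, [12.0, 49.0, -64.0]), (520, [30.0, 47.0, -96.0]), (580, [35.0, 55.0
[... 228 characters left out ...]
, [28.0, 34.0, -100.0]), (520, [29.0, 44.0, -103.0]), (580, [32.0, 54.0, -108.0])]
380 [(10, [25.0, -66.0, -108.0]), (60, [26.0, -55.0, -109.0]), (120, [17.0, -50.0, -97.0]), (160, [3.0, -49.0, -78.0]), (470, [-2.0, 48.0, -71.0]), (520, [17.0, 49.0, -97.0]), (580, [25.0, 55.0, -108.0])]
420 [(10, [25.0, -58.0, -120.0]), (60, [25.0, -48.0, -120.0]), (120, [26.0, -37.0, -120.0]), (160, [26.0, -30.0, -120.0]), (195, [26.0, -23.0, -120.0]), (210, [26.0, -20.0, -120.0]), (440, [26.0, 21.0, -120.0]), (470, [25.0, 27.0, -120.0]), (520, [26.0, 36.0, -120.0]), (580, [26.0, 47.0, -120.0])]
turn [-0.05  0.05 -0.58] shift [ 0.0032 -0.0015  0.1032]
turn [-0.05  0.05 -0.58] shift [ 0.0033 -0.0014  0.2132]
```

Request:
step_arm(motion="0 0 -0.6 0.003 -0.0015 0.03 0.095; 0 0 -0.6 0.003 -0.0015 0.065 0.095; 0 0 -0.6 0.003 -0.0015 0.1 0.095; 0 0 -0.6 0.003 -0.0015 0.125 0.095; 0 0 -0.6 0.003 -0.0015 0.145 0.095; 0 0 -0.6 0.003 -0.0015 0.165 0.095; 0 0 -0.6 0.003 -0.0015 0.18 0.095; 0 0 -0.6 0.003 -0.0015 0.195 0.095; 0 0 -0.6 0.003 -0.0015 0.205 0.095; 0 0 -0.6 0.003 -0.0015 0.2115 0.095")

```text
clock: 10.52
position: [0.523, -0.2137, 0.1102]
ee_rot: [-0.0, -0.113, 0.994, 0.0]
force: [0.9, 0.0, -0.6]
grip_width: 0.095
gripper_force: 0.0
```

Request:
step_arm(motion="0 0 0 0 0 0 0.07; 0 0 0 0 0 0 0.07; 0 0 0 0 0 0 0.07; 0 0 0 0 0 0 0.07; 0 0 0 0 0 0 0.07; 0 0 0 0 0 0 0.07", force=15)

```text
clock: 11.02
position: [0.5234, -0.2139, 0.1117]
ee_rot: [0.001, -0.114, 0.994, -0.0]
force: [0.3, 0.3, 5.0]
grip_width: 0.0802
gripper_force: 15.0
```

Gripped at 80 mm, which is the bar's length. Next I'll tighten and lift.

Request:
step_arm(motion="0 0 0 0 0 0 0.07; 0 0 0 0 0 -0.004 0.07; 0 0 0 0 0 -0.012 0.07; 0 0 0 0 0 -0.024 0.07; 0 0 0 0 0 -0.038 0.07; 0 0 0 0 0 -0.053 0.07; 0 0 0 0 0 -0.068 0.07; 0 0 0 0 0 -0.083 0.07; 0 0 0 0 0 -0.098 0.07; 0 0 0 0 0 -0.11 0.07", force=50)

```text
clock: 11.85
position: [0.5229, -0.2136, 0.2224]
ee_rot: [0.0, -0.114, 0.993, -0.0]
force: [0.1, -0.1, -3.9]
grip_width: 0.0795
gripper_force: 50.0
```

Request:
step_arm(motion="0 0 0 0 0 -0.015 0.07; 0 0 0 0 0 -0.03 0.07; 0 0 0 0 0 -0.05 0.07; 0 0 0 0 0 -0.07 0.07; 0 0 0 0 0 -0.09 0.07; 0 0 0 0 0 -0.105 0.07; 0 0 0 0 0 -0.118 0.07; 0 0 0 0 0 -0.124 0.07; 0 0 0 0 0 -0.126 0.07; 0 0 0 0 0 -0.126 0.07")

```text
clock: 12.68
position: [0.5228, -0.2136, 0.3469]
ee_rot: [-0.0, -0.114, 0.993, -0.0]
force: [-0.8, -0.1, -3.4]
grip_width: 0.0797
gripper_force: 50.0
```

```bash
python3 - <<'E'
from h import *
np.set_printoptions(precision=4,suppress=True)
s=bot.sense();print(s['clock'],s['position'],s['joints'],s['force'],s['grip_width'],s['gripper_force'])
n=np.array([-.943,.333]);t=np.array([.5625,.1872])+.105*n;print(t)
go([*t,.345],160.5)
E
```

```text
12.6833 [ 0.5228 -0.2136  0.3469] [-0.5047  0.2929  1.4993 -0.0001  1.3495 -2.3037] [-0.8496 -0.1186 -3.4335] 0.07968439403055246 49.99932646751404
[0.4635 0.2222]
turn [-0.   -0.01 32.57] shift [-0.0408  0.4379  0.0019]
```

Request:
step_arm(motion="0 0 0.5 -0.001 0.006 0 0.07; 0 0 1.5 -0.002 0.018 0 0.07; 0 0 3 -0.003 0.036 0 0.07; 0 0 5 -0.005 0.06 0 0.07; 0 0 7 -0.008 0.087 0 0.07; 0 0 9 -0.011 0.114 0 0.07; 0 0 11 -0.013 0.141 0 0.07; 0 0 13 -0.016 0.168 0 0.07; 0 0 15 -0.018 0.195 0 0.07; 0 0 17 -0.021 0.222 0 0.07")

```text
clock: 13.52
position: [0.4923, 0.0089, 0.3461]
ee_rot: [-0.001, 0.035, 0.999, 0.0]
force: [-0.1, 0.5, -3.1]
grip_width: 0.0797
gripper_force: 50.0
```

```bash
python3 - <<'E'
from h import *
np.set_printoptions(precision=4,suppress=True)
s=bot.sense();print(s['clock'],s['position'],s['force'],s['grip_width'])
go([.4635,.2222,.345],160.5)
E
```

```text
13.5167 [0.4923 0.0089 0.3461] [-0.0938  0.5294 -3.0856] 0.07970381183225594
turn [-0.01 -0.09 15.45] shift [0.0438 0.2107 0.0012]
```

Request:
step_arm(motion="0 0 2 0.006 0.028 0 0.07; 0 0 4 0.011 0.055 0 0.07; 0 0 6 0.017 0.083 0 0.07; 0 0 8 0.023 0.11 0 0.07; 0 0 10 0.028 0.136 0 0.07; 0 0 12 0.034 0.16 0 0.07; 0 0 13.5 0.038 0.18 0 0.07; 0 0 14.5 0.041 0.195 0 0.07; 0 0 15.2 0.043 0.205 0 0.07; 0 0 15.4 0.0435 0.21 0 0.07")

```text
clock: 14.35
position: [0.4634, 0.2212, 0.346]
ee_rot: [-0.001, 0.168, 0.986, -0.0]
force: [0.2, -0.2, -3.4]
grip_width: 0.0797
gripper_force: 50.0
```

```bash
cat > m.py <<'E'
from h import *
np.set_printoptions(precision=4,suppress=True)
import sys
s,p,W=snap('wrist',sys.argv[1]);print(s['clock'],s['position'],s['joints'],s['force'],s['grip_width'])
print({t:[(np.round(q['location']),round(q['p'],2)) for q in models.landmark_of(p,t)[:2]] for t in ('cassette_center','cassette_handle')})
r=rot(s['ee_rot']);c=np.array(s['position']);
for n in ('top','side','wrist'):
    ss,q,V=(s,p,W) if n=='wrist' else snap(n,n+sys.argv[1]); f=q['frame'].reshape(-1,3).astype(int)
    P=((V.reshape(-1,3)-c)@r.as_matrix())
    m=np.isfinite(P[:,0])&(abs(P[:,0])<.03)&(abs(P[:,1])<.085)&(P[:,2]>-.005)&(P[:,2]<.15)&(V.reshape(-1,3)[:,2]>.04)
    Q=P[m]; print(n,m.sum())
    for lo,hi in ((-.005,.014),(.014,.03),(.03,.06),(.06,.09),(.09,.12)):
        k=(Q[:,2]>=lo)&(Q[:,2]<hi)
        if k.sum()>8: print('  z',lo,hi,k.sum(),'x',np.percentile(Q[k,0],[5,50,95]),'y',np.percentile(Q[k,1],[1,99]))
    M=V.reshape(-1,3)
    m=np.isfinite(M[:,0])&(abs(M[:,0]-.56)<.09)&(abs(M[:,1]-.18)<.12)&(M[:,2]>.09)&(M[:,2]<.21)&(f.min(1)>200)
    d=(M[:,:2]-[.5625,.1872]); ln=d@[.943,-.333]; ly=d@[.333,.943]; m&=abs(ln)<.015
    if m.sum()>20: print('  panel',m.sum(),'n',np.median(ln[m]),'y',np.percentile(ly[m],[1,50,99]),'z',np.percentile(M[m,2],[1,99]),'yawfit',np.polyfit(ly[m],ln[m],1))
E
python3 m.py w5.png; python3 - <<'E'
from h import *
go([.4635,.2222,.199],160.5)
E
```

```text
14.35 [0.4634 0.2212 0.346 ] [ 0.3165  0.2108  1.6147  0.0002  1.3178 -0.9175] [ 0.1898 -0.1905 -3.3863] 0.07969570476107471
{'cassette_center': [(array([321., 257.]), 0.65)], 'cassette_handle': [(array([317., 310.]), 0.96), (array([326., 258.]), 0.16)]}
top 57
  z -0.005 0.014 14 x [-0.0117 -0.0032  0.0058] y [-0.0753 -0.0725]
  z 0.03 0.06 17 x [-0.0113  0.0002  0.0075] y [-0.0759 -0.0666]
  z 0.06 0.09 18 x [-0.0107  0.0022  0.0075] y [-0.0754 -0.0634]
  panel 160 n 0.00086347774652339 y [-0.0688 -0.0228  0.0244] z [0.1163 0.2016] yawfit [0.0025 0.0009]
side 324
  z -0.005 0.014 46 x [0.0047 0.007  0.0085] y [0.0124 0.0725]
  z 0.014 0.03 14 x [0.0043 0.0071 0.008 ] y [0.0138 0.0716]
  z 0.03 0.06 100 x [0.0032 0.0048 0.0077] y [0.0051 0.0732]
  z 0.06 0.09 159 x [0.0031 0.0059 0.0082] y [-0.0048  0.0726]
wrist 18072
  z -0.005 0.014 9087 x [-0.0052  0.0052  0.0102] y [-0.0744  0.0737]
  z 0.014 0.03 1638 x [0.0058 0.0079 0.0102] y [-0.0744  0.0741]
  z 0.03 0.06 3782 x [0.0057 0.0069 0.0101] y [-0.0738  0.0733]
  z 0.06 0.09 3389 x [0.0058 0.008  0.0103] y [-0.0732  0.0729]
  z 0.09 0.12 176 x [0.0096 0.0101 0.0104] y [-0.074   0.0676]
  panel 529 n -0.0005122889626641805 y [-0.0696  0.0059  0.0674] z [0.1953 0.2011] yawfit [ 0.0027 -0.0004]
turn [-0.03 -0.02  0.16] shift [0.0016 0.0026 0.1476]
```

The cassette hangs upright and centred in the grip. Now I'll lower it in front of the lamp.

Request:
step_arm(motion="0 0 0.1 0.001 0.001 0.005 0.07; 0 0 0.1 0.001 0.001 0.018 0.07; 0 0 0.1 0.001 0.001 0.036 0.07; 0 0 0.1 0.001 0.001 0.056 0.07; 0 0 0.1 0.001 0.001 0.076 0.07; 0 0 0.1 0.001 0.001 0.096 0.07; 0 0 0.1 0.001 0.001 0.115 0.07; 0 0 0.1 0.001 0.001 0.131 0.07; 0 0 0.1 0.001 0.001 0.142 0.07; 0 0 0.1 0.001 0.001 0.147 0.07")

```text
clock: 15.43
position: [0.4631, 0.2204, 0.1982]
ee_rot: [-0.001, 0.169, 0.986, -0.001]
force: [0.2, 0.2, -3.8]
grip_width: 0.0798
gripper_force: 50.0
```

Request:
step_arm(motion="0 0 0 0 0 0 0.07; 0 0 0 0 0 0 0.07; 0 0 0 0 0 0 0.07")

```text
clock: 15.68
position: [0.464, 0.221, 0.2006]
ee_rot: [0.001, 0.169, 0.986, 0.0]
force: [0.3, -0.3, -3.5]
grip_width: 0.0796
gripper_force: 50.0
```

```bash
python3 m.py w6.png; python3 - <<'E'
from h import *
s=bot.sense();go([.4635,.2222,.199],160.5)
d=s['position'][:2]-np.array([.5625,.1872]);print('normal',d@[-.943,.333],'lat',d@[.333,.943])
W=snap('side')[2];P=W.reshape(-1,3);y=.224;d=P[:,:2]-[.602,-.1945];bx=d@[np.cos(y),np.sin(y)];by=d@[-np.sin(y),np.cos(y)]
m=np.isfinite(P[:,0])&(abs(by)<.09)&(bx>-.05)&(bx<.03)&(P[:,2]>.18)&(P[:,2]<.31);print('flap lean',np.pi/2+np.polyfit(P[m,2],bx[m],1)[0])
E
```

```text
15.6833 [0.464  0.221  0.2006] [ 0.316   0.3412  1.8365 -0.0001  0.9627 -0.9154] [ 0.3087 -0.2781 -3.4864] 0.07960098848178643
{'cassette_center': [(array([324., 258.]), 0.63)], 'cassette_handle': [(array([318., 303.]), 0.92), (array([320., 396.]), 0.55)]}
top 33
  z 0.03 0.06 14 x [-0.0092  0.0015  0.0089] y [-0.0741 -0.0691]
  z 0.06 0.09 9 x [-0.0085  0.0039  0.0091] y [-0.074  -0.0664]
  panel 146 n 0.0007687022294690386 y [-0.0691 -0.0272  0.0646] z [0.1185 0.202 ] yawfit [0.0031 0.0008]
side 176
  z -0.005 0.014 11 x [0.0083 0.0091 0.0095] y [0.0217 0.0732]
  z 0.014 0.03 9 x [0.0074 0.009  0.0096] y [0.0224 0.0726]
  z 0.03 0.06 42 x [0.005  0.0072 0.0092] y [0.0147 0.0744]
  z 0.06 0.09 110 x [0.0045 0.0075 0.0101] y [0.0049 0.0744]
  panel 80 n -8.005722070530879e-06 y [0.0376 0.0565 0.0694] z [0.1377 0.2026] yawfit [ 0.0034 -0.0001]
wrist 18069
  z -0.005 0.014 9072 x [-0.0052  0.0052  0.0102] y [-0.0745  0.0739]
  z 0.014 0.03 1650 x [0.0058 0.0079 0.0102] y [-0.0745  0.0739]
  z 0.03 0.06 3785 x [0.0057 0.0069 0.0101] y [-0.0736  0.0731]
  z 0.06 0.09 3381 x [0.0058 0.0081 0.0103] y [-0.0734  0.0729]
  z 0.09 0.12 181 x [0.0096 0.0101 0.0104] y [-0.0717  0.069 ]
  panel 7443 n -0.0006339624351564739 y [-0.0701 -0.003   0.0676] z [0.123  0.1666] yawfit [ 0.001  -0.0006]
turn [0.02 0.04 0.07] shift [0.0006 0.0009 0.0013]
normal 0.1043957183043112 lat -0.0009069227600129469
flap lean 1.7016759445155176
```

View pics/sidew6.png

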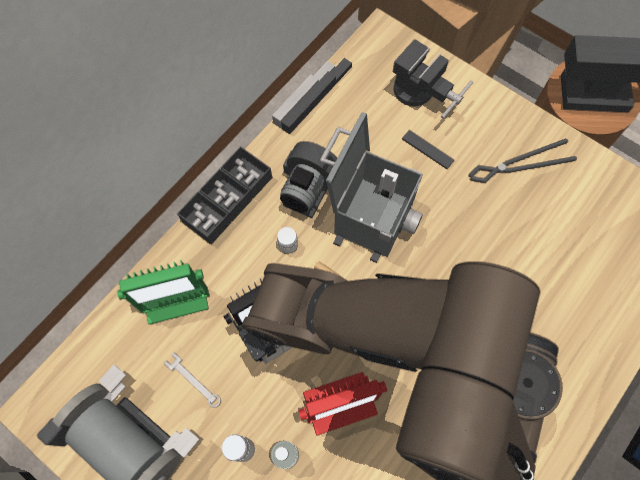

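The side view shows the flap standing open at (350,160), the box empty and the cassette held in front of the black lamp at about (255,330). Nothing else has moved. By measurement the cassette is 104 mm from the panel, within 1 mm of centre, upright and square, so I'm handing in.

```bash
python3 -c "
from h import *
s=bot.sense();print(s['joint_vel'],s['gripper_force']);print(ticket.close_job())"
```

```text
[ 0.00083632  0.0017564   0.00075503 -0.00042212 -0.0019112   0.00047239] 49.99938100576401
the job is handed in; nothing more can be done
None
```

The job is handed in: the flap stands open, and the cassette is held upright, square and centred about 10 cm (104 mm measured) in front of the black lamp's lit panel, with nothing else moved.

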